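# Make up two shoe-repair kits

### The job

Make up the kits for two shoe repairs: into the tray that holds the large last put the large heel block, the tall nail tin and the ink bottle, and into the tray that holds the small last put the small heel block and the flat wax tin. Use the three compartments on your side of each tray, one thing to a compartment, each set down (not dropped) upright and flat on the tray's floor. Leave the two lasts where they stand and do not knock over the open jar of tacks.

Things in the scene. Friction and masses are not known exactly. Their poses are not given: they have to be found in the camera images.
- tray_large: plywood job tray with the large last; fixed. Origin: centre of underside. 230 (x) by 286 (y) mm, walls and dividers 18 mm high, floor 6 mm up. Arm's side (x -107 to +9 mm): three compartments 116 (x) by 86 (y) mm centred at x -49, y -92, 0, +92 mm. Far side (x +15 to +107): one long compartment with the last. At the left or right, yaw within 7 degrees of 0.
- tray_small: plywood job tray with the small last, the same as tray_large in every size and axis (three compartments on the arm's side, the last's behind them); only the last in it tells them apart. Fixed. Origin: centre of underside. On the other side of the bench from tray_large, yaw within 7 degrees of 0.
- last_large: the large (adult's) shoe last, pale grey plastic, 240 mm long, up to 79 mm wide and 94 mm high, standing on its sole in the rear compartment of tray_large. Origin: midway along it, at the sole. Its x axis points to the toe. Loose: leave it where it stands.
- last_small: the small (child's) shoe last, pale grey plastic, 155 mm long, up to 51 mm wide and 61 mm high, standing on its sole in the rear compartment of tray_small. Origin: midway along it, at the sole. Its x axis points to the toe. Loose: leave it where it stands.
- heel_large: large shoe heel block, D-shaped from above, of dark rubber and brown leather layers, 66 mm long (x), 60 mm wide (y), 30 mm high. Origin: centre of its underside. The flat breast is at -x, the round back at +x; the two straight sides face -y and +y (straight from x = -33 to +3 mm), good to grip. Starts lying flat, its x axis within 25 degrees of the world's +y.
- heel_small: small shoe heel block, the same shape and materials, 46 mm long (x), 42 mm wide (y), 22 mm high. Origin: centre of its underside. The flat breast is at -x, the round back at +x; straight sides at -y and +y (from x = -23 to +2 mm). Starts lying flat, its x axis within 25 degrees of the world's +y.
- nail_tin: tall round tin with a press-on lid, bare metal, 46 mm across, 54 mm high (taller than wide), closed. Origin: centre of its underside.
- ink_bottle: small dark round bottle with a narrower black cap, closed: the body is 42 mm across up to 38 mm, then a sloping shoulder, the cap 26 mm across from 48 to its top at 64 mm. Origin: centre of its underside.
- flat_tin: flat round wax tin, bare metal, 60 mm across, 24 mm high (much wider than high), closed; a small opener tab, 7 mm, at its rim that does not get in the way of the fingers. Origin: centre of its underside.
- tack_jar: open glass jar two thirds full of dark tacks, 62 mm across, 62 mm high, standing on the bench among the stock; not part of any kit. Origin: centre of its underside.
Mind the look-alikes: they are no part of the job. What is shaped like the ink_bottle but yellow is not meant.

How it is judged:
At the end, for the whole second after the job is handed in: Each kit thing is in a near compartment of its own tray, one to a compartment: centre within 28 mm (along the tray) and 43 mm (across) of the compartment's centre, underside within 4 mm of the floor, upright within 0.1 rad, at rest. Lasts within 15 mm of their start; tack jar upright within 0.2 rad (x of heel_large in the frame of tray_large between -0.092 and -0.006 m and z of heel_large in the frame of tray_large between 0.002 and 0.0095 m and angle between each of heel_large, nail_tin, ink_bottle, heel_small, flat_tin's own z axis and vertical below 0.1 rad and (y of heel_large in the frame of tray_large between -0.12 and -0.064 m or y of heel_large in the frame of tray_large between -0.028 and 0.028 m or y of heel_large in the frame of tray_large between 0.064 and 0.12 m) and linear speed of each of heel_large, nail_tin, ink_bottle, heel_small, flat_tin below 0.02 m/s and angular speed of each of heel_large, nail_tin, ink_bottle, heel_small, flat_tin below 0.2 rad/s and x of nail_tin in the frame of tray_large between -0.092 and -0.006 m and z of nail_tin in the frame of tray_large between 0.002 and 0.0095 m and (y of nail_tin in the frame of tray_large between -0.12 and -0.064 m or y of nail_tin in the frame of tray_large between -0.028 and 0.028 m or y of nail_tin in the frame of tray_large between 0.064 and 0.12 m) and x of ink_bottle in the frame of tray_large between -0.092 and -0.006 m and z of ink_bottle in the frame of tray_large between 0.002 and 0.0095 m and (y of ink_bottle in the frame of tray_large between -0.12 and -0.064 m or y of ink_bottle in the frame of tray_large between -0.028 and 0.028 m or y of ink_bottle in the frame of tray_large between 0.064 and 0.12 m) and not ((y of heel_large in the frame of tray_large between -0.12 and -0.064 m and y of nail_tin in the frame of tray_large between -0.12 and -0.064 m) or (y of heel_large in the frame of tray_large between -0.028 and 0.028 m and y of nail_tin in the frame of tray_large between -0.028 and 0.028 m) or (y of heel_large in the frame of tray_large between 0.064 and 0.12 m and y of nail_tin in the frame of tray_large between 0.064 and 0.12 m)) and not ((y of heel_large in the frame of tray_large between -0.12 and -0.064 m and y of ink_bottle in the frame of tray_large between -0.12 and -0.064 m) or (y of heel_large in the frame of tray_large between -0.028 and 0.028 m and y of ink_bottle in the frame of tray_large between -0.028 and 0.028 m) or (y of heel_large in the frame of tray_large between 0.064 and 0.12 m and y of ink_bottle in the frame of tray_large between 0.064 and 0.12 m)) and not ((y of nail_tin in the frame of tray_large between -0.12 and -0.064 m and y of ink_bottle in the frame of tray_large between -0.12 and -0.064 m) or (y of nail_tin in the frame of tray_large between -0.028 and 0.028 m and y of ink_bottle in the frame of tray_large between -0.028 and 0.028 m) or (y of nail_tin in the frame of tray_large between 0.064 and 0.12 m and y of ink_bottle in the frame of tray_large between 0.064 and 0.12 m)) and x of heel_small in the frame of tray_small between -0.092 and -0.006 m and z of heel_small in the frame of tray_small between 0.002 and 0.0095 m and (y of heel_small in the frame of tray_small between -0.12 and -0.064 m or y of heel_small in the frame of tray_small between -0.028 and 0.028 m or y of heel_small in the frame of tray_small between 0.064 and 0.12 m) and x of flat_tin in the frame of tray_small between -0.092 and -0.006 m and z of flat_tin in the frame of tray_small between 0.002 and 0.0095 m and (y of flat_tin in the frame of tray_small between -0.12 and -0.064 m or y of flat_tin in the frame of tray_small between -0.028 and 0.028 m or y of flat_tin in the frame of tray_small between 0.064 and 0.12 m) and not ((y of heel_small in the frame of tray_small between -0.12 and -0.064 m and y of flat_tin in the frame of tray_small between -0.12 and -0.064 m) or (y of heel_small in the frame of tray_small between -0.028 and 0.028 m and y of flat_tin in the frame of tray_small between -0.028 and 0.028 m) or (y of heel_small in the frame of tray_small between 0.064 and 0.12 m and y of flat_tin in the frame of tray_small between 0.064 and 0.12 m)) and distance of each of last_large, last_small from where it was at the start of the episode below 0.015 m and angle between tack_jar's own z axis and vertical below 0.2 rad); the robot touches nothing.
It fails at once if a kit thing is dropped or thrown (faster than 0.7 m/s while not between the fingers) ((linear speed of heel_large above 0.7 m/s and contact force between the fingers and heel_large below 0.05 N) or (linear speed of nail_tin above 0.7 m/s and contact force between the fingers and nail_tin below 0.05 N) or (linear speed of ink_bottle above 0.7 m/s and contact force between the fingers and ink_bottle below 0.05 N) or (linear speed of heel_small above 0.7 m/s and contact force between the fingers and heel_small below 0.05 N) or (linear speed of flat_tin above 0.7 m/s and contact force between the fingers and flat_tin below 0.05 N)).
It fails at once if the large last is shifted by more than 15 mm (distance of last_large from where it was at the start of the episode above 0.015 m).
It fails at once if the small last is shifted by more than 15 mm (distance of last_small from where it was at the start of the episode above 0.015 m).
It fails at once if the tack jar is knocked over (angle between tack_jar's own z axis and vertical above 0.5 rad).
It also fails if it takes over 109 s, if anything falls off the work surface, if the arm or the gripper's body presses on something with over 40 N, if the wrist force passes 120 N, or if a joint passes its speed limit or range.

### The arm

A 7-joint arm with a two-finger parallel gripper is mounted at the origin on the work surface. World frame = base frame: x ahead of the robot, y to its left, z up, the work surface at z = 0. Lengths are in m, angles in rad, forces in N, time in s.
With the tool pointing down it reaches from about 0.425 to 0.925 m from the base axis. Payload 6.8 kg.
Tool frame: the origin (TCP) lies midway between the tips of the shut fingers; the grasp point (between the pads) lies 19 mm behind it; z points along the fingers, y is the direction in which the jaws open and shut (so a half turn about z gives the same grasp; the last joint's range is limited). The gripper opens to 85 mm and grips with 20 to 120 N. Pads are 22 mm wide; open, the fingers measure 114 mm over their backs; the gripper's body (76 mm by 85 mm) begins 54 mm behind the grasp point. The pads swing forward as they close: fully open they stand 13 mm farther back than shut.
Start: joints at [1.03, 0.477, 0.022, 1.555, -0.011, 1.109, -0.083], TCP at [0.283, -0.613, 0.231] pointing down, gripper open.
Joint ranges: [-2.96, 2.96], [-0.34, 2.1], [-1.41, 1.46], [0.24, 2.44], [-1.37, 4.51], [0.17, 1.92], [-2.96, 2.96]. Speed limits (rad/s): [2.39, 2.39, 3.14, 3.14, 3.14, 3.14, 3.14].

### API

Orientations are given as a unit quaternion [w, x, y, z].
In Python, from station import bot, vision gives the robot as it stands.
- The arm moves only by the tool move_arm, never from a script. Its argument "increments" is text: rows parted by semicolons, each of 7 numbers parted by spaces: the opening, from 0 (shut) to 1 (fully open), then the shift along the world's x, y, z in mm, then the turn, a rotation vector about the world's x, y, z in rad. In form: grip x y z rx ry rz; .... A call has exactly 8 rows; each row shifts and turns the commanded pose from where the row before left it; what a row does not reach is not made up. A row lasts 1/8 s, in which the tool goes at most 62.5 mm and 10.7 degrees, less where a joint would pass 70% of its speed; a pose out of reach is approached as far as the arm can. A call with a gripper value outside its range is refused whole. The fingers move at their own pace and stop on an object; "newtons" is the grip in N (left out, the last holds). Time passes only in rows, so rows that do not move let the fingers close, or fill a call up. It gives the time, the measured TCP pose, the force and the opening at its end, in the units of the state.
- bot.get_obs(): the state, without advancing time (a new reading comes with each control period).
- vision.read_camera(name): name is "scene" or "top"; returns (picture, depth): 420x560x3 uint8, red, green, blue; 420x560 float32, m along the optical axis (not along the pixel's ray), 0 where there is no reading.
- vision.calibration(name): a dict with "fx", "fy", "cx", "cy" (pixels), "k1" (the pictures are not rectified: a ray, as slopes to the right and down, at radius r is drawn at 1 + k1 r^2 times it, then the intrinsics apply), "R" (3x3) and "t" (3): a world point X has camera coordinates R X + t. Camera axes: x right, y down, z forward; pixel columns grow to the right and rows downward; lengths in m; the calibration is good to about 2 mm. A picture is of the moment at which its call begins. calibration takes no time and is no camera call.
- bot.hand_in(): hands the job in, once; it reports no verdict.
The state is a dict: "t": time; "q": joint angles; "joint_vel": joint speeds; "joint_torque": joint torques, N m; "eef_pos": TCP position; "tool_rot": TCP orientation; "contact_force": force on the tool from outside, world axes, zero at the start; "torque": the same for the moment, N m; "gripper_width": opening from 0.0 (shut) to 1.0 (fully open).
Only numpy, scipy, OpenCV 4.12 (cv2) and the standard library are available. Lean on these libraries where they do the work, as an engineer would, in place of code of your own. Each camera call takes 0.05 s, during which the arm holds its last target.

## Working session

There is one attempt and no reset: what is moved stays moved. The work goes in short steps, Python scripts to look and compute and a tool call to move; the robot and the scene stay as the last step left them, time stands still between calls to the robot, and variables do not carry over. Pictures are saved under pics/ and viewed, and the job is handed in when it is done.

Besides the shell and the picture viewer there is one more tool, called as a command line: name --argument value ..., lists and objects as JSON in quotes. move_arm: Moves the arm, as the interface text tells. Its arguments: {"type":"object","properties":{"increments":{"type":"string"},"newtons":{"type":"number"}},"required":["increments"]}

```bash
ls; mkdir -p pics; cat > h.py <<'E'
import numpy as np, cv2
from station import bot, vision
def grab(name):
    p,d=vision.read_camera(name); np.savez(f'{name}.npz',p=p,d=d); return p,d
def load(name):
    z=np.load(f'{name}.npz'); return z['p'],z['d']
def cloud(name,d):
    c=vision.calibration(name)
    K=np.array([[c['fx'],0,c['cx']],[0,c['fy'],c['cy']],[0,0,1]],float)
    h,w=d.shape
    u,v=np.meshgrid(np.arange(w),np.arange(h))
    pts=np.stack([u,v],-1).reshape(-1,1,2).astype(np.float64)
    n=cv2.undistortPoints(pts,K,np.array([c['k1'],0,0,0,0.])).reshape(h,w,2)
    X=np.concatenate([n*d[...,None],d[...,None]],-1)
    R=np.array(c['R']);t=np.array(c['t'])
    W=(X-t)@R
    W[d<=0]=np.nan
    return W
E
python3 - <<'E'
from h import *
for n in ('top','scene'):
    p,d=grab(n)
    cv2.imwrite(f'pics/{n}0.png',cv2.resize(p[...,::-1],(784,588),interpolation=cv2.INTER_CUBIC))
    c=vision.calibration(n); print(n,c)
o=bot.get_obs(); print({k:np.round(v,3) for k,v in o.items()})
E
```

```text
pics
top {'fx': 446.55350234027173, 'fy': 446.55350234027173, 'cx': 287.11401261574696, 'cy': 208.68088604246304, 'k1': -0.14692810482707866, 'R': array([[-0.02493642, -0.99925409, -0.02948619],
       [-0.99382578,  0.02796921, -0.10736874],
       [ 0.10811336,  0.02662674, -0.99378193]]), 't': array([0.04935543, 0.55146076, 1.05262578])}
scene {'fx': 465.7469440588014, 'fy': 465.7469440588014, 'cx': 286.55052540964215, 'cy': 206.08537421194796, 'k1': 0.0452376085279914, 'R': array([[ 0.42386994,  0.90554493,  0.01796287],
       [ 0.59881192, -0.26530363, -0.75567074],
       [-0.67952819,  0.33106249, -0.65470533]]), 't': array([-0.23595133, -0.29929501,  1.3374145 ])}
{'t': np.float64(0.1), 'q': array([ 1.03 ,  0.478,  0.022,  1.556, -0.012,  1.109, -0.083]), 'joint_vel': array([-0.   , -0.001,  0.001, -0.004,  0.001, -0.001,  0.002]), 'joint_torque': array([ 5.0000e-03, -5.9776e+01,  1.6140e+00, -2.8195e+01,  1.3000e-02,
        5.0000e-03,  0.0000e+00]), 'eef_pos': array([ 0.283, -0.612,  0.23 ]), 'tool_rot': array([-0.001,  0.977,  0.215, -0.   ]), 'contact_force': array([ 0.278, -0.483, -0.19 ]), 'torque': array([-0.002, -0.047, -0.018]), 'gripper_width': np.float64(0.999)}
```

View pics/top0.png

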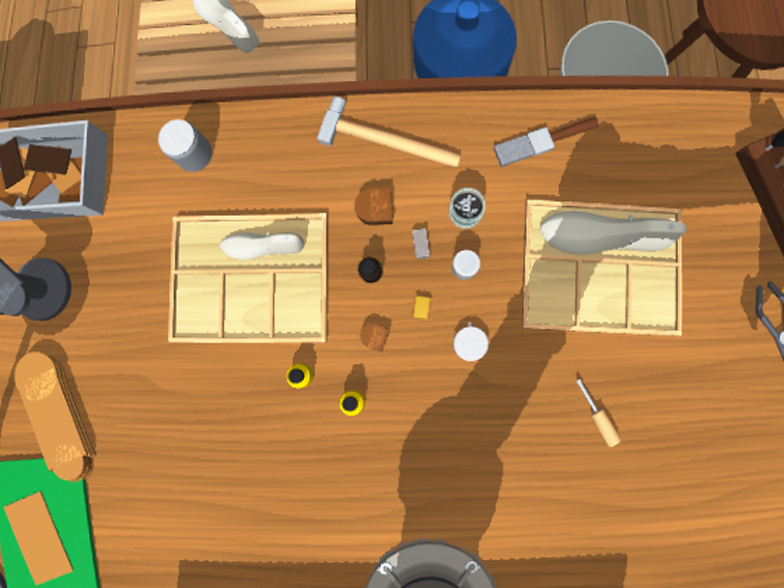

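View pics/scene0.png

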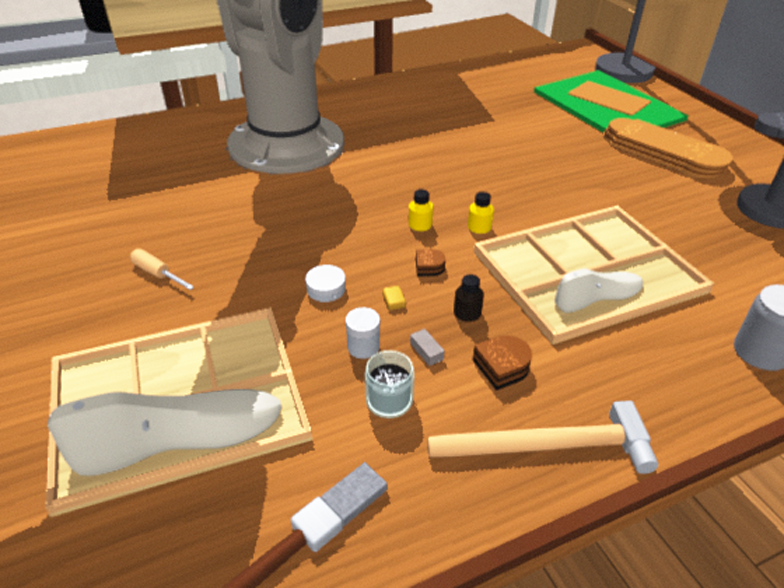

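The top view shows the small last's tray on the left (+y, about px 248,278) and the large last's tray on the right (about px 604,266). The stock lies between them at px 370–475. Next I measure.

```bash
cat > meas.py <<'E'
from h import *
p,d=load('top'); W=cloud('top',d)
s=784/560
hsv=cv2.cvtColor(p,cv2.COLOR_RGB2HSV)
c=vision.calibration('top'); R=np.array(c['R']); t=np.array(c['t'])
print('cam',-R.T@t)
# bench plane check
for uv in [(300,480),(420,150),(650,380)]:
    print('bench',uv,np.round(W[int(uv[1]/s),int(uv[0]/s)],4))
rois={'heel_large':(375,204,32),'heel_small':(376,335,24),'nail':(466,264,22),'ink':(370,270,20),'flat':(471,343,26),'jar':(467,207,28),'grey':(421,242,22),'wax':(422,307,18)}
for n,(u,v,r) in rois.items():
    u0,u1,v0,v1=[int(x/s) for x in (u-r,u+r,v-r,v+r)]
    w=W[v0:v1,u0:u1].reshape(-1,3); w=w[~np.isnan(w[:,0])]
    z=w[:,2]; top=np.percentile(z,97)
    m=z>top-0.006
    q=w[m]
    rect=cv2.minAreaRect((q[:,:2]*1000).astype(np.float32))
    circ=cv2.minEnclosingCircle((q[:,:2]*1000).astype(np.float32))
    print(n,'ztop %.4f'%np.median(z[m]),m.sum(),'mean',np.round(q.mean(0),4),'rect',np.round(rect[0],1),np.round(rect[1],1),round(rect[2],1),'circ',np.round(circ[0],1),round(circ[1],1))
E
python3 meas.py
```

```text
cam [0.43548375 0.0058667  1.10674542]
bench (300, 480) [0.2305 0.2237 0.0035]
bench (420, 150) [ 0.8093 -0.004   0.0259]
bench (650, 380) [ 0.387  -0.4026 -0.0016]
heel_large ztop 0.0307 527 mean [0.7101 0.0798 0.0308] rect [710.1  82.6] [58.7 65.5] 1.3 circ [709.1  77. ] 39.1
heel_small ztop 0.0221 280 mean [0.4789 0.0856 0.0222] rect [479.6  87. ] [44.8 41.1] 66.9 circ [479.1  83.5] 27.0
nail ztop 0.0545 262 mean [ 0.5979 -0.076   0.0546] rect [598.9 -75.4] [40.8 44.5] 87.1 circ [598.1 -76.9] 23.0
ink ztop 0.0642 94 mean [0.5951 0.0895 0.0641] rect [595.1  89.7] [23.9 23.4] 88.1 circ [595.1  89.7] 12.7
flat ztop 0.0243 426 mean [ 0.4615 -0.081   0.0245] rect [461.7 -81.2] [53.8 58.1] 88.9 circ [461.8 -80.1] 29.7
jar ztop 0.0610 99 mean [ 0.7001 -0.0812  0.0609] rect [698.1 -80.7] [54.6 56.1] 34.9 circ [697.4 -81.1] 29.2
grey ztop 0.0186 187 mean [ 0.6415 -0.0008  0.0186] rect [641.7  -0.8] [50.2 23.7] 6.5 circ [641.9  -0.8] 26.5
wax ztop 0.0137 173 mean [0.5288 0.0012 0.0137] rect [529.    1.4] [27.8 39.7] 81.2 circ [5.284e+02 5.000e-01] 21.9
```

```bash
python3 - <<'E'
from h import *
p,d=load('top')
c=p[120:270,195:365]
cv2.imwrite('pics/crop0.png',cv2.resize(c[...,::-1],None,fx=4,fy=4,interpolation=cv2.INTER_CUBIC))
E
```

```text
(no output)
```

View pics/crop0.png

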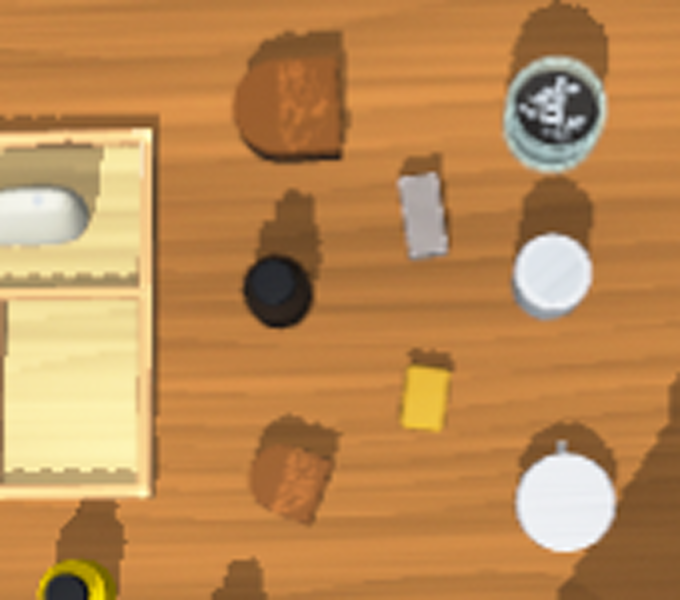

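Possible mistakes: the dark ink bottle (370,270) against the two yellow bottles (298,376 and 351,403). The tall nail tin (466,264, top at 54 mm) against the flat tin (471,343, top at 24 mm), the jar (467,207) and the grey can (180,138). The large heel (375,204) against the small one (376,335), the yellow wax (422,307) and the grey block (421,242). The crop confirms each choice, and the measured heights and widths agree with the task. Next come the trays.

```bash
cat > trays.py <<'E'
from h import *
p,d=load('top'); W=cloud('top',d)
s=784/560
from scipy.optimize import minimize
for n,(u0,u1,v0,v1) in {'small(left)':(160,335,200,350),'large(right)':(515,695,192,342)}.items():
    w=W[int(v0/s):int(v1/s),int(u0/s):int(u1/s)].reshape(-1,3); w=w[~np.isnan(w[:,0])]
    # bench/floors
    print(n,'z pct',np.round(np.percentile(w[:,2],[5,25,50,75,90,98])*1000,1))
    q=w[(w[:,2]>.0135)&(w[:,2]<.022)][:,:2]
    print(len(q),'rect',cv2.minAreaRect((q*1000).astype(np.float32)))
    # fit wall pattern: wall lines in tray frame
    def cost(a):
        c,s_=np.cos(a[2]),np.sin(a[2]); r=(q-a[:2])@np.array([[c,-s_],[s_,c]])
        x,y=r[:,0],r[:,1]
        dd=[]
        for xc in (-.111,.012,.111): dd.append(np.hypot(np.maximum(abs(x-xc)-.003,0),np.maximum(abs(y)-.143,0)))
        for yc in (-.140,.140): dd.append(np.hypot(np.maximum(abs(y-yc)-.003,0),np.maximum(abs(x)-.115,0)))
        for yc in (-.046,.046): dd.append(np.hypot(np.maximum(abs(y-yc)-.003,0),np.maximum(abs(x+.05)-.06,0)))
        m=np.minimum(np.min(dd,0),.008); return (m**2).mean()*1e6
    best=None
    c0=np.array(cv2.minAreaRect(q.astype(np.float32)*1000)[0])/1000
    for a0 in np.radians([-6,-3,0,3,6]):
        r=minimize(cost,[*c0,a0],method='Nelder-Mead',options=dict(xatol=1e-5,fatol=1e-5,maxiter=2000,initial_simplex=[[*c0,a0],[c0[0]+.01,c0[1],a0],[c0[0],c0[1]+.01,a0],[*c0,a0+.05]]))
        if best is None or r.fun<best.fun: best=r
    a=best.x; print('fit',np.round(a[:2]*1000,1),'yaw',np.degrees(a[2]),'rms mm',best.fun**.5)
    c,s_=np.cos(a[2]),np.sin(a[2])
    for y in (-.092,0,.092): print('  comp y',y,np.round((a[:2]+np.array([[c,-s_],[s_,c]])@[-.049,y])*1000,1))
    l=w[w[:,2]>.03]; print(' last x',np.percentile(l[:,0],[1,99]),'y',np.percentile(l[:,1],[1,99]),'zmax',l[:,2].max())
E
python3 trays.py; python3 - <<'E'
from h import *
from scipy.spatial.transform import Rotation as R
q=bot.get_obs()['tool_rot']; print(R.from_quat(np.roll(q,-1)).as_matrix().round(4))
E
```

```text
small(left) z pct [-0.8  3.5  6.6 10.  19.7 46.6]
1942 rect ((589.1259155273438, 313.52197265625), (288.5120849609375, 231.02175903320312), 88.87770080566406)
fit [588.3 312.6] yaw -1.2436011195413341 rms mm 2.02780455392117
  comp y -0.092 [537.3 221.7]
  comp y 0 [539.3 313.7]
  comp y 0.092 [541.3 405.6]
 last x [0.6316827  0.66169816] y [0.20878858 0.33330465] zmax 0.07235261878145076
large(right) z pct [-1.8  2.6  6.3 17.2 45.  92.3]
1893 rect ((589.8134155273438, -324.3055419921875), (286.37310791015625, 231.5452117919922), 85.1951904296875)
fit [ 589.9 -324. ] yaw -4.719892072848626 rms mm 1.7487601030989848
  comp y -0.092 [ 533.5 -411.7]
  comp y 0 [ 541.1 -320. ]
  comp y 0.092 [ 548.6 -228.3]
 last x [0.61814051 0.68100574] y [-0.43962913 -0.23137334] zmax 0.10269949042643266
[[ 9.078e-01  4.194e-01 -8.000e-04]
 [ 4.194e-01 -9.078e-01  1.400e-03]
 [-1.000e-04 -1.600e-03 -1.000e+00]]
```

Trays: tray_large at (590,-324), yaw -4.7°; tray_small at (588,313), yaw -1.2°. I will grasp everything with the jaws along x, because the compartments are 116 mm that way. First the nail tin.

move_arm --increments "0.78 30 50 0 0 0 0.142; 0.78 30 50 0 0 0 0.142; 0.78 30 50 0 0 0 0.142; 0.78 30 50 0 0 0 0.142; 0.78 30 50 0 0 0 0.142; 0.78 30 50 0 0 0 0.142; 0.78 30 50 0 0 0 0.142; 0.78 30 50 0 0 0 0.142" --newtons 50

```text
t: 1.1
eef_pos: [0.5236, -0.2111, 0.2311]
tool_rot: [-0.0, 0.706, 0.708, -0.0]
contact_force: [0.4, -0.5, -0.1]
gripper_width: 0.781
```

move_arm --increments "0.78 25 45 0 0 0 0; 0.78 25 45 0 0 0 0; 0.78 25 45 0 0 0 0; 0.78 0 0 -50 0 0 0; 0.78 0 0 -50 0 0 0; 0.78 0 0 -40 0 0 0; 0.78 0 0 0 0 0 0; 0.78 0 0 0 0 0 0"

```text
t: 2.1
eef_pos: [0.5991, -0.0777, 0.0927]
tool_rot: [0.001, 0.708, 0.706, 0.001]
contact_force: [1.2, 0.6, 1.1]
gripper_width: 0.778
```

```bash
python3 - <<'E'
from h import *
p,d=grab('scene')
cv2.imwrite('pics/s1.png',p[100:380,150:450,::-1].repeat(2,0).repeat(2,1))
print(bot.get_obs()['eef_pos'])
E
```

```text
[ 0.59957087 -0.07779411  0.09329238]
```

View pics/s1.png

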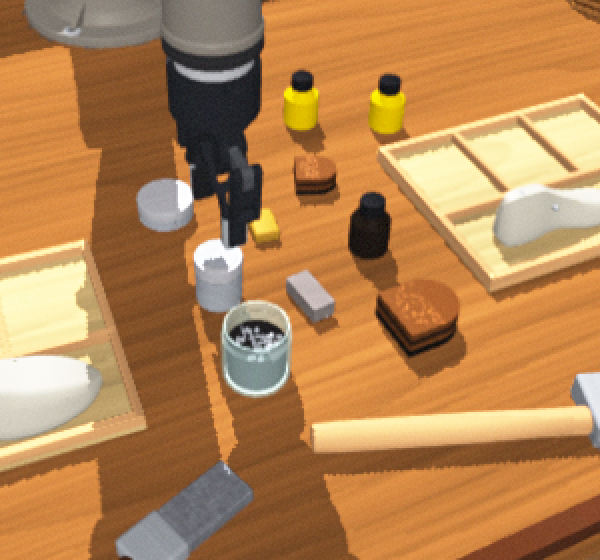

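The crop shows the open fingers straddling the nail tin at crop (220,275), with the jar at (257,350) clear of them. Descending, then closing.

move_arm --increments "0.78 0 1 -30 0 0 0; 0.78 0 0 -30 0 0 0; 0.78 0 0 -24 0 0 0; 0.78 0 0 0 0 0 0; 0.3 0 0 0 0 0 0; 0.3 0 0 0 0 0 0; 0.3 0 0 0 0 0 0; 0.3 0 0 0 0 0 0"

```text
t: 3.15
eef_pos: [0.5996, -0.0769, 0.0096]
tool_rot: [0.001, 0.708, 0.706, 0.001]
contact_force: [-0.5, 0.1, 7.6]
gripper_width: 0.527
```

move_arm --increments "0.3 0 0 20 0 0 0; 0.3 0 0 40 0 0 0; 0.3 0 0 50 0 0 0; 0.3 -8 -40 10 0 0 -0.02; 0.3 -8 -45 0 0 0 -0.02; 0.3 -8 -45 0 0 0 -0.02; 0.3 -8 -45 0 0 0 -0.02; 0.3 -8 -45 0 0 0 0"

```text
t: 4.15
eef_pos: [0.558, -0.2982, 0.1292]
tool_rot: [0.001, 0.736, 0.678, 0.0]
contact_force: [1.0, -0.4, -1.6]
gripper_width: 0.528
```

move_arm --increments "0.3 -9 -40 0 0 0 0; 0.3 -9 -40 0 0 0 0; 0.3 -7 -34 0 0 0 0; 0.3 0 0 -40 0 0 0; 0.3 0 0 -40 0 0 0; 0.3 0 0 -20 0 0 0; 0.3 0 0 -8 0 0 0; 0.3 0 0 0 0 0 0"

```text
t: 5.15
eef_pos: [0.5337, -0.411, 0.0202]
tool_rot: [0.001, 0.735, 0.678, 0.0]
contact_force: [-0.1, -0.2, -1.9]
gripper_width: 0.524
```

```bash
python3 - <<'E'
from h import *
p,d=grab('scene')
cv2.imwrite('pics/s2.png',p[150:380,0:300,::-1].repeat(2,0).repeat(2,1))
print(bot.get_obs()['eef_pos'])
E
```

```text
[ 0.5340526  -0.4112187   0.02072879]
```

View pics/s2.png

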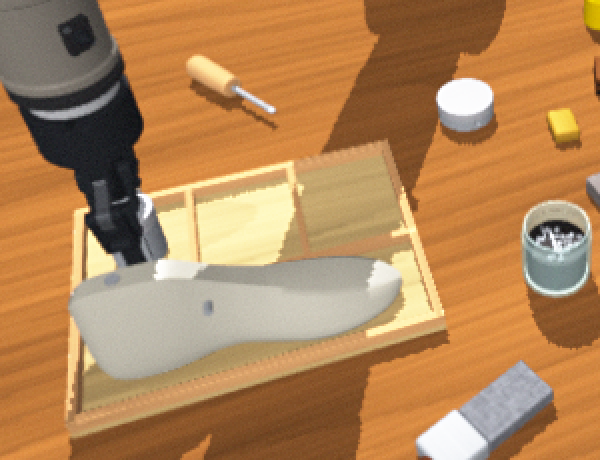

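The tin is inside the left compartment at crop (150,225), clear of the last. Setting it down and releasing.

move_arm --increments "0.3 0 0 -2 0 0 0; 0.3 0 0 -2 0 0 0; 0.3 0 0 -1 0 0 0; 0.3 0 0 0 0 0 0; 0.72 0 0 0 0 0 0; 0.72 0 0 0 0 0 0; 0.72 0 0 0 0 0 0; 0.72 0 0 10 0 0 0"

```text
t: 6.2
eef_pos: [0.5325, -0.4103, 0.0238]
tool_rot: [-0.001, 0.735, 0.678, -0.0]
contact_force: [0.4, -0.6, -1.1]
gripper_width: 0.722
```

move_arm --increments "0.72 0 0 60 0 0 0; 0.72 0 0 60 0 0 0; 0.72 10 60 0 0 0 0.02; 0.72 10 60 0 0 0 0.02; 0.72 10 60 0 0 0 0.02; 0.72 10 60 0 0 0 0.02; 0.72 10 60 0 0 0 0; 0.72 10 60 0 0 0 0"

```text
t: 7.2
eef_pos: [0.5935, -0.049, 0.1453]
tool_rot: [0.001, 0.708, 0.706, 0.0]
contact_force: [0.5, -0.1, 0.7]
gripper_width: 0.718
```

move_arm --increments "0.72 2 60 0 0 0 0; 0.72 1 60 0 0 0 0; 0.72 0 20 0 0 0 0; 0.72 0 0 -20 0 0 0; 0.72 0 0 0 0 0 0; 0.72 0 0 0 0 0 0; 0.72 0 0 0 0 0 0; 0.72 0 0 0 0 0 0"

```text
t: 8.2
eef_pos: [0.5964, 0.0886, 0.1246]
tool_rot: [0.0, 0.708, 0.706, 0.0]
contact_force: [0.3, 0.4, -0.9]
gripper_width: 0.72
```

```bash
python3 - <<'E'
from h import *
p,d=grab('scene')
cv2.imwrite('pics/s3.png',p[100:380,150:450,::-1].repeat(2,0).repeat(2,1))
W=cloud('scene',d)
# nail tin in tray
m=(abs(W[...,0]-.533)<.05)&(abs(W[...,1]+.411)<.04)&(W[...,2]>.045)
q=W[m]; print('tin top',m.sum(),np.median(q[q[:,2]>.055],0), 'n',len(q))
p,d=grab('top'); W=cloud('top',d)
m=(abs(W[...,0]-.533)<.05)&(abs(W[...,1]+.411)<.04)&(W[...,2]>.05)&(W[...,2]<.07)
q=W[m]; print(len(q),np.median(q,0),cv2.minAreaRect((q[:,:2]*1000).astype(np.float32)))
print(bot.get_obs()['eef_pos'])
E
```

```text
tin top 579 [ 0.53646038 -0.41169474  0.05830552] n 579
304 [ 0.53413281 -0.40799855  0.05975267] ((534.2719116210938, -409.0980529785156), (45.452728271484375, 45.86532211303711), 41.22889709472656)
[0.59629115 0.0890021  0.12455693]
```

View pics/s3.png

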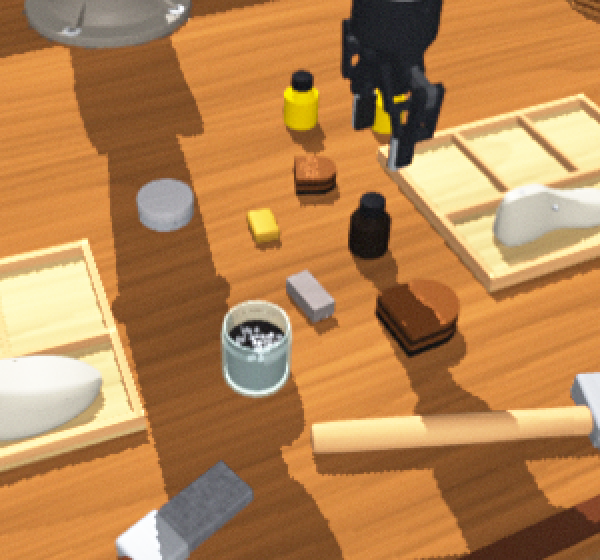

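The nail tin's top reads 59.8 mm (54 plus the 6 mm floor) at the compartment centre. The fingers are above the ink bottle (crop 370,228). Descending.

move_arm --increments "0.72 -1 1 -40 0 0 0; 0.72 0 0 -40 0 0 0; 0.72 0 0 -25 0 0 0; 0.72 0 0 -13 0 0 0; 0.72 0 0 0 0 0 0; 0.3 0 0 0 0 0 0; 0.3 0 0 0 0 0 0; 0.3 0 0 0 0 0 0"

```text
t: 9.3
eef_pos: [0.5961, 0.0905, 0.0078]
tool_rot: [0.001, 0.708, 0.706, 0.001]
contact_force: [-0.8, -0.7, 6.6]
gripper_width: 0.476
```

move_arm --increments "0.3 0 0 0 0 0 0; 0.3 0 0 10 0 0 0; 0.3 0 0 40 0 0 0; 0.3 0 0 50 0 0 0; 0.3 0 0 25 0 0 0; 0.3 -5 -30 0 0 0 0; 0.3 -6 -45 0 0 0 -0.02; 0.3 -6 -45 0 0 0 -0.02"

```text
t: 10.3
eef_pos: [0.5779, -0.031, 0.1321]
tool_rot: [0.0, 0.722, 0.692, 0.0]
contact_force: [0.7, 0.1, -1.2]
gripper_width: 0.477
```

move_arm --increments "0.3 -5 -42 0 0 0 -0.02; 0.3 -5 -42 0 0 0 -0.02; 0.3 -5 -42 0 0 0 0; 0.3 -5 -42 0 0 0 0; 0.3 -5 -42 0 0 0 0; 0.3 -6 -42 0 0 0 0; 0.3 -6 -37 0 0 0 0; 0.3 0 0 -20 0 0 0"

```text
t: 11.3
eef_pos: [0.5406, -0.3241, 0.1128]
tool_rot: [0.002, 0.738, 0.675, -0.0]
contact_force: [0.1, 0.3, -1.6]
gripper_width: 0.475
```

move_arm --increments "0.3 0 1 -40 0 0 0; 0.3 0 1 -35 0 0 0; 0.3 0 0 -15 0 0 0; 0.3 0 0 -4 0 0 0; 0.3 0 0 0 0 0 0; 0.3 0 0 0 0 0 0; 0.3 0 0 0 0 0 0; 0.3 0 0 0 0 0 0"

```text
t: 12.3
eef_pos: [0.5413, -0.3169, 0.0178]
tool_rot: [0.0, 0.736, 0.677, 0.0]
contact_force: [0.0, -0.1, -1.7]
gripper_width: 0.475
```

move_arm --increments "0.3 0 0 -2 0 0 0; 0.3 0 0 -1 0 0 0; 0.3 0 0 -1 0 0 0; 0.3 0 0 0 0 0 0; 0.3 0 0 0 0 0 0; 0.72 0 0 0 0 0 0; 0.72 0 0 0 0 0 0; 0.72 0 0 0 0 0 0"

```text
t: 13.3
eef_pos: [0.5411, -0.3168, 0.0132]
tool_rot: [-0.0, 0.735, 0.678, 0.0]
contact_force: [-0.3, 0.7, -0.6]
gripper_width: 0.72
```

move_arm --increments "0.72 0 0 30 0 0 0; 0.72 0 0 50 0 0 0; 0.72 0 0 50 0 0 0; 0.85 22 50 0 0 0 0.02; 0.85 22 50 0 0 0 0.02; 0.85 22 50 0 0 0 0.02; 0.85 22 50 0 0 0 0.02; 0.85 22 50 0 0 0 0.025"

```text
t: 14.3
eef_pos: [0.6517, -0.0653, 0.1433]
tool_rot: [0.0, 0.699, 0.715, 0.0]
contact_force: [0.3, -1.1, 0.4]
gripper_width: 0.851
```

move_arm --increments "0.85 22 50 0 0 0 0; 0.85 22 50 0 0 0 0; 0.85 15 37 0 0 0 0; 0.85 0 0 -50 0 0 0; 0.85 0 0 -30 0 0 0; 0.85 0 0 0 0 0 0; 0.85 0 0 0 0 0 0; 0.85 0 0 0 0 0 0"

```text
t: 15.3
eef_pos: [0.7115, 0.0704, 0.0654]
tool_rot: [0.001, 0.699, 0.715, 0.001]
contact_force: [-0.2, -1.2, 0.4]
gripper_width: 0.847
```

```bash
python3 - <<'E'
from h import *
p,d=grab('scene')
cv2.imwrite('pics/s4.png',p[130:400,0:450,::-1].repeat(2,0)[:, :400].repeat(2,1))
p,d=grab('top'); W=cloud('top',d)
for n,(x,y,z0,z1) in {'tin':(.533,-.411,.05,.07),'ink':(.541,-.317,.06,.08)}.items():
    m=(abs(W[...,0]-x)<.05)&(abs(W[...,1]-y)<.04)&(W[...,2]>z0)&(W[...,2]<z1)
    q=W[m]; print(n,len(q),np.median(q,0),cv2.minAreaRect((q[:,:2]*1000).astype(np.float32)))
print(bot.get_obs()['eef_pos'])
E
```

```text
tin 305 [ 0.53389095 -0.40776297  0.05972735] ((534.3372802734375, -409.1609802246094), (45.94718551635742, 45.1772575378418), 40.87125778198242)
ink 107 [ 0.54240798 -0.31515604  0.06942092] ((542.3792724609375, -315.5087890625), (25.93744659423828, 24.96279525756836), 49.60383605957031)
[0.71103451 0.07025259 0.06495712]
```

View pics/s4.png

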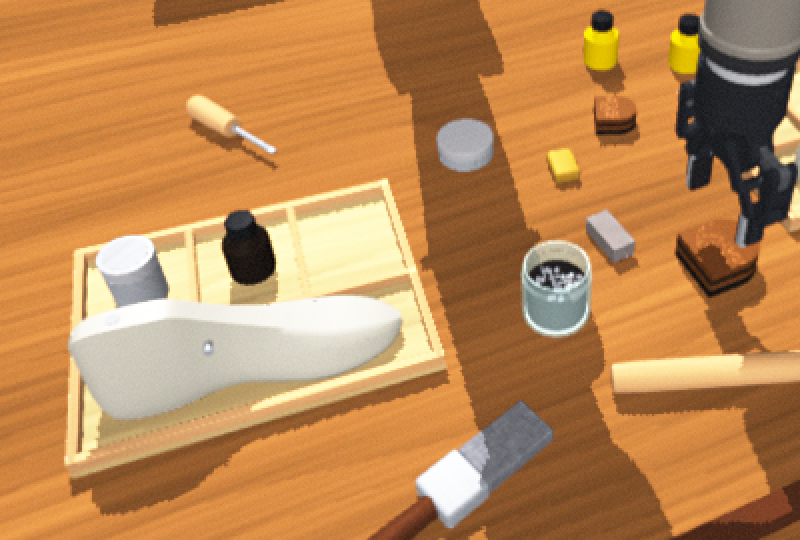

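The tin (130,270) and ink bottle (248,248) stand upright. The jaws straddle the large heel (715,255). Descending.

move_arm --increments "0.85 0 0 -30 0 0 0; 0.85 0 0 -25 0 0 0; 0.85 0 0 -8 0 0 0; 0.85 0 0 0 0 0 0; 0.5 0 0 0 0 0 0; 0.5 0 0 0 0 0 0; 0.5 0 0 0 0 0 0; 0.5 0 0 0 0 0 0" --newtons 60

```text
t: 16.4
eef_pos: [0.711, 0.0704, 0.0015]
tool_rot: [0.001, 0.699, 0.715, 0.001]
contact_force: [-1.0, 0.2, 5.7]
gripper_width: 0.689
```

move_arm --increments "0.5 0 0 15 0 0 0; 0.5 0 0 40 0 0 0; 0.5 0 0 50 0 0 0; 0.5 -10 -10 30 0 0 0; 0.5 -22 -40 0 0 0 -0.02; 0.5 -22 -40 0 0 0 -0.02; 0.5 -22 -40 0 0 0 -0.02; 0.5 -22 -40 0 0 0 -0.02"

```text
t: 17.4
eef_pos: [0.611, -0.1011, 0.1359]
tool_rot: [0.0, 0.727, 0.686, -0.0]
contact_force: [0.9, -0.5, -0.4]
gripper_width: 0.69
```

move_arm --increments "0.5 -22 -40 0 0 0 -0.025; 0.5 -22 -40 0 0 0 0; 0.5 -22 -40 0 0 0 0; 0.5 0 -20 0 0 0 0; 0.5 0 0 -40 0 0 0; 0.5 0 0 -40 0 0 0; 0.5 0 0 -25 0 0 0; 0.5 0 0 0 0 0 0"

```text
t: 18.4
eef_pos: [0.5452, -0.2385, 0.0288]
tool_rot: [-0.002, 0.735, 0.678, -0.001]
contact_force: [0.4, 0.7, -1.9]
gripper_width: 0.691
```

move_arm --increments "0.5 1 -1 -12 0 0 0; 0.5 0 0 -5 0 0 0; 0.5 0 0 -2 0 0 0; 0.5 0 0 -1 0 0 0; 0.5 0 0 -1 0 0 0; 0.5 0 0 0 0 0 0; 0.5 0 0 0 0 0 0; 0.5 0 0 0 0 0 0"

```text
t: 19.4
eef_pos: [0.5472, -0.2408, 0.0094]
tool_rot: [0.0, 0.736, 0.677, 0.0]
contact_force: [-0.6, 0.3, -0.6]
gripper_width: 0.693
```

move_arm --increments "0.5 0 0 -1 0 0 0; 0.5 0 0 -1 0 0 0; 0.5 0 0 0 0 0 0; 0.82 0 0 0 0 0 0; 0.82 0 0 0 0 0 0; 0.82 0 0 0 0 0 0; 0.82 0 0 20 0 0 0; 0.82 0 0 50 0 0 0"

```text
t: 20.4
eef_pos: [0.5456, -0.2402, 0.0772]
tool_rot: [-0.002, 0.735, 0.678, -0.001]
contact_force: [0.3, -0.4, -0.1]
gripper_width: 0.819
```

move_arm --increments "0.88 0 0 35 0 0 0; 0.88 -21 40 0 0 0 -0.11; 0.88 -21 40 0 0 0 -0.11; 0.88 -21 40 0 0 0 -0.11; 0.88 -21 40 0 0 0 -0.11; 0.88 0 0 -45 0 0 0; 0.88 0 0 0 0 0 0; 0.88 0 0 0 0 0 0"

```text
t: 21.4
eef_pos: [0.4641, -0.0812, 0.0687]
tool_rot: [0.0, 0.866, 0.5, 0.001]
contact_force: [0.3, 0.3, -0.6]
gripper_width: 0.88
```

```bash
python3 - <<'E'
from h import *
p,d=grab('scene')
cv2.imwrite('pics/s5.png',p[130:400,0:400,::-1].repeat(2,0).repeat(2,1))
p,d=grab('top'); W=cloud('top',d)
for n,(x,y,z0,z1) in {'tin':(.533,-.411,.05,.07),'ink':(.541,-.317,.06,.08),'heelL':(.549,-.228,.025,.045)}.items():
    m=(abs(W[...,0]-x)<.05)&(abs(W[...,1]-y)<.04)&(W[...,2]>z0)&(W[...,2]<z1)
    q=W[m]; print(n,len(q),np.median(q,0),cv2.minAreaRect((q[:,:2]*1000).astype(np.float32)))
print(bot.get_obs()['eef_pos'])
E
```

```text
tin 304 [ 0.53402725 -0.40769863  0.05971406] ((534.3258056640625, -409.0361328125), (45.48931884765625, 45.39057540893555), 38.510040283203125)
ink 106 [ 0.54225491 -0.31469815  0.06997396] ((542.016845703125, -315.58453369140625), (24.708065032958984, 26.375125885009766), 37.69601058959961)
heelL 611 [ 0.54854841 -0.22993881  0.0357842 ] ((548.6207275390625, -226.5257568359375), (65.3568115234375, 60.43159103393555), 86.50148010253906)
[ 0.4644104  -0.08139547  0.06880673]
```

View pics/s5.png

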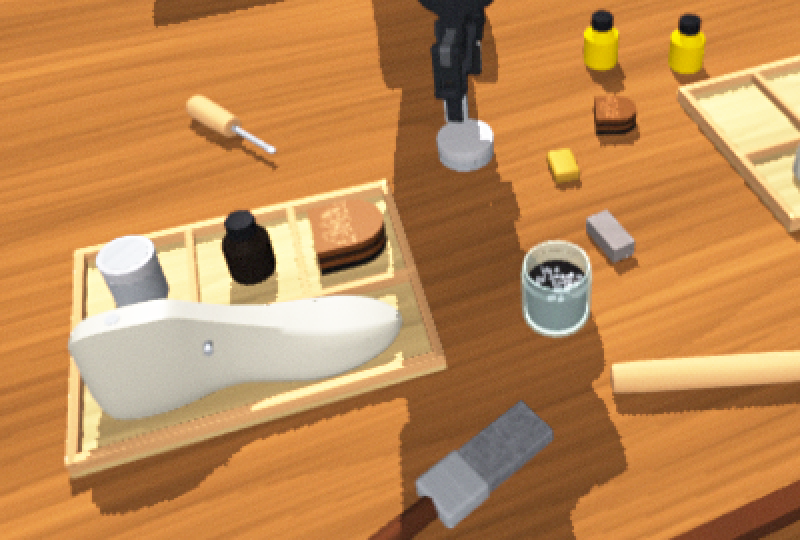

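The large kit is right: heel top 35.8 mm, and the positions agree with the compartments. The jaws are over the flat tin (465,145). Descending.

move_arm --increments "0.88 -2 0 -30 0 0 0; 0.88 0 0 -28 0 0 0; 0.88 0 0 -9 0 0 0; 0.88 0 0 0 0 0 0; 0.5 0 0 0 0 0 0; 0.5 0 0 0 0 0 0; 0.5 0 0 0 0 0 0; 0.5 0 0 0 0 0 0"

```text
t: 22.5
eef_pos: [0.462, -0.0809, 0.0018]
tool_rot: [0.001, 0.866, 0.501, 0.001]
contact_force: [-1.8, 0.5, 7.8]
gripper_width: 0.682
```

move_arm --increments "0.5 0 0 15 0 0 0; 0.5 0 0 40 0 0 0; 0.5 0 0 50 0 0 0; 0.5 5 10 35 0 0 0; 0.5 9 44 0 0 0 0.08; 0.5 9 44 0 0 0 0.08; 0.5 9 44 0 0 0 0.08; 0.5 9 44 0 0 0 0.08"

```text
t: 23.5
eef_pos: [0.5024, 0.1064, 0.1418]
tool_rot: [0.001, 0.774, 0.633, 0.001]
contact_force: [0.5, -0.2, -0.9]
gripper_width: 0.676
```

move_arm --increments "0.5 9 44 0 0 0 0.08; 0.5 9 44 0 0 0 0.08; 0.5 9 44 0 0 0 0.02; 0.5 9 44 0 0 0 0; 0.5 0 33 0 0 0 0; 0.5 0 0 -40 0 0 0; 0.5 0 0 -40 0 0 0; 0.5 0 0 0 0 0 0"

```text
t: 24.5
eef_pos: [0.5363, 0.3125, 0.0587]
tool_rot: [-0.0, 0.715, 0.699, -0.003]
contact_force: [1.3, -0.3, -0.9]
gripper_width: 0.682
```

Lowering towards z ≈ 8 (gripped at 1.8, plus 6).

move_arm --increments "0.5 1 1 -30 0 0 0; 0.5 0 0 -10 0 0 0; 0.5 0 0 -5 0 0 0; 0.5 0 0 -2 0 0 0; 0.5 0 0 -1 0 0 0; 0.5 0 0 0 0 0 0; 0.5 0 0 0 0 0 0; 0.5 0 0 0 0 0 0"

```text
t: 25.5
eef_pos: [0.5391, 0.3153, 0.0124]
tool_rot: [0.0, 0.715, 0.699, 0.0]
contact_force: [-0.3, -0.3, -0.7]
gripper_width: 0.676
```

move_arm --increments "0.5 0 0 -2 0 0 0; 0.5 0 0 -1 0 0 0; 0.5 0 0 -1 0 0 0; 0.5 0 0 -0.5 0 0 0; 0.5 0 0 0 0 0 0; 0.82 0 0 0 0 0 0; 0.82 0 0 0 0 0 0; 0.82 0 0 0 0 0 0"

```text
t: 26.5
eef_pos: [0.5392, 0.3153, 0.0078]
tool_rot: [-0.0, 0.715, 0.699, 0.0]
contact_force: [0.2, -0.2, -0.6]
gripper_width: 0.818
```

move_arm --increments "0.82 0 0 20 0 0 0; 0.82 0 0 50 0 0 0; 0.82 0 0 40 0 0 0; 0.72 -13 -48 0 0 0 -0.08; 0.72 -13 -48 0 0 0 -0.08; 0.72 -13 -48 0 0 0 -0.08; 0.72 -12 -48 0 0 0 -0.08; 0.72 -12 -45 0 0 0 -0.062"

```text
t: 27.5
eef_pos: [0.4761, 0.0768, 0.1192]
tool_rot: [0.001, 0.835, 0.55, 0.001]
contact_force: [0.6, -0.5, -0.4]
gripper_width: 0.717
```

move_arm --increments "0.72 0 0 -30 0 0 0; 0.72 0 0 -25 0 0 0; 0.72 0 0 0 0 0 0; 0.72 0 0 0 0 0 0; 0.72 0 0 0 0 0 0; 0.72 0 0 0 0 0 0; 0.72 0 0 0 0 0 0; 0.72 0 0 0 0 0 0"

```text
t: 28.5
eef_pos: [0.4761, 0.0782, 0.0629]
tool_rot: [0.0, 0.835, 0.551, 0.0]
contact_force: [-0.4, 0.9, 0.1]
gripper_width: 0.721
```

```bash
python3 - <<'E'
from h import *
p,d=grab('scene')
cv2.imwrite('pics/s6.png',p[90:330,200:530,::-1].repeat(2,0).repeat(2,1))
p,d=grab('top'); W=cloud('top',d)
for n,(x,y,z0,z1) in {'flat':(.539,.315,.022,.04)}.items():
    m=(abs(W[...,0]-x)<.05)&(abs(W[...,1]-y)<.04)&(W[...,2]>z0)&(W[...,2]<z1)
    q=W[m]; print(n,len(q),np.median(q,0),cv2.minAreaRect((q[:,:2]*1000).astype(np.float32)))
print(bot.get_obs()['eef_pos'])
E
```

```text
flat 460 [0.53988332 0.31361352 0.03057136] ((540.010009765625, 314.5495300292969), (58.53497314453125, 59.414249420166016), 85.78422546386719)
[0.47608    0.07822268 0.06280511]
```

View pics/s6.png

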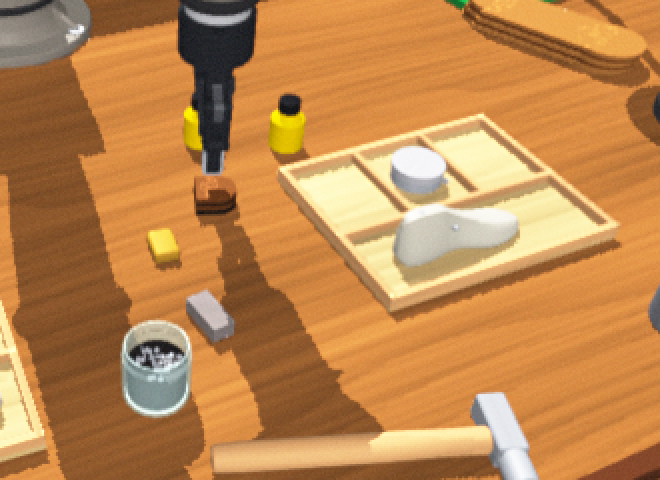

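The flat tin's top is 30.6 mm at the middle compartment (418,168). The jaws are over the small heel (215,193) and clear of the yellow bottles. Descending.

move_arm --increments "0.72 0 0 -30 0 0 0; 0.72 0 0 -22 0 0 0; 0.72 0 0 -8 0 0 0; 0.72 0 0 0 0 0 0; 0.3 0 0 0 0 0 0; 0.3 0 0 0 0 0 0; 0.3 0 0 0 0 0 0; 0.3 0 0 0 0 0 0"

```text
t: 29.6
eef_pos: [0.4769, 0.0784, 0.0039]
tool_rot: [0.0, 0.835, 0.551, 0.001]
contact_force: [-1.1, -0.6, 5.8]
gripper_width: 0.478
```

move_arm --increments "0.3 0 0 15 0 0 0; 0.3 0 0 40 0 0 0; 0.3 0 0 40 0 0 0; 0.3 15 33 0 0 0 0.095; 0.3 15 34 0 0 0 0.095; 0.3 15 34 0 0 0 0.096; 0.3 15 33 0 0 0 0.096; 0.3 0 0 0 0 0 0"

```text
t: 30.6
eef_pos: [0.5367, 0.2156, 0.0991]
tool_rot: [-0.001, 0.714, 0.701, 0.002]
contact_force: [-0.3, -0.7, -0.5]
gripper_width: 0.477
```

move_arm --increments "0.3 0 0 -40 0 0 0; 0.3 0 0 -30 0 0 0; 0.3 0 0 -12 0 0 0; 0.3 0 0 -3 0 0 0; 0.3 0 0 -1 0 0 0; 0.3 0 0 0 0 0 0; 0.3 0 0 0 0 0 0; 0.3 0 0 0 0 0 0"

```text
t: 31.6
eef_pos: [0.5363, 0.2123, 0.0122]
tool_rot: [0.0, 0.715, 0.699, 0.0]
contact_force: [-0.5, -0.1, 0.6]
gripper_width: 0.475
```

move_arm --increments "0.3 0 0 -1 0 0 0; 0.3 0 0 -1 0 0 0; 0.3 0 0 -0.5 0 0 0; 0.3 0 0 0 0 0 0; 0.7 0 0 0 0 0 0; 0.7 0 0 0 0 0 0; 0.7 0 0 0 0 0 0; 0.7 0 0 20 0 0 0"

```text
t: 32.6
eef_pos: [0.5349, 0.2117, 0.0287]
tool_rot: [-0.001, 0.715, 0.699, -0.002]
contact_force: [-0.1, -0.5, 0.9]
gripper_width: 0.698
```

move_arm --increments "0.7 0 0 50 0 0 0; 0.7 0 0 50 0 0 0; 0.7 0 0 50 0 0 0; 0.7 -5 -50 0 0 0 0; 0.7 -5 -50 0 0 0 0; 0.7 -5 -50 0 0 0 0; 0.7 0 0 0 0 0 0; 0.7 0 0 0 0 0 0"

```text
t: 33.6
eef_pos: [0.5214, 0.063, 0.1804]
tool_rot: [0.0, 0.715, 0.699, 0.001]
contact_force: [0.3, 0.5, 0.4]
gripper_width: 0.7
```

```bash
python3 - <<'E'
from h import *
p,d=grab('scene')
cv2.imwrite('pics/s7.png',cv2.resize(p[...,::-1],(784,588),interpolation=cv2.INTER_CUBIC))
p,d=grab('top'); W=cloud('top',d)
cv2.imwrite('pics/t7.png',cv2.resize(p[...,::-1],(784,588),interpolation=cv2.INTER_CUBIC))
T={'L':(.5899,-.324,-4.72),'S':(.5883,.3126,-1.24)}
for n,(x,y,z0,z1,tr) in {'tin':(.533,-.411,.05,.07,'L'),'ink':(.541,-.317,.06,.08,'L'),'heelL':(.549,-.228,.025,.045,'L'),'flat':(.539,.315,.022,.04,'S'),'heelS':(.537,.222,.022,.035,'S')}.items():
    m=(abs(W[...,0]-x)<.05)&(abs(W[...,1]-y)<.038)&(W[...,2]>z0)&(W[...,2]<z1)
    q=W[m]; r=cv2.minAreaRect((q[:,:2]*1000).astype(np.float32))
    A=np.c_[q[:,:2],np.ones(len(q))]; k=np.linalg.lstsq(A,q[:,2],rcond=None)[0]
    a=np.radians(T[tr][2]); v=np.array(r[0])/1000-T[tr][:2]
    loc=np.array([[np.cos(a),np.sin(a)],[-np.sin(a),np.cos(a)]])@v
    print(n,len(q),'z %.4f'%np.median(q[:,2]),'tray xy',np.round(loc*1000,1),np.round(r[1],1),'tilt',np.round(np.hypot(*k[:2]),3))
for n,(x0,x1,y0,y1) in {'small':(.58,.72,.17,.46),'large':(.58,.72,-.48,-.18)}.items():
    m=(W[...,0]>x0)&(W[...,0]<x1)&(W[...,1]>y0)&(W[...,1]<y1)&(W[...,2]>.03); m0=None
    z=np.load('top.npz')
    l=W[m]; print(n,np.percentile(l[:,0],[1,99]),np.percentile(l[:,1],[1,99]))
print(bot.get_obs()['eef_pos'])
E
```

```text
tin 301 z 0.0597 tray xy [-47.9 -89.9] [45.8 45.5] tilt 0.044
ink 105 z 0.0700 tray xy [-47.6   4. ] [24.8 25.5] tilt 0.091
heelL 614 z 0.0358 tray xy [-49.   93.5] [64.  60.9] tilt 0.017
flat 459 z 0.0306 tray xy [-48.1   0.8] [57.1 59.8] tilt 0.018
heelS 292 z 0.0284 tray xy [-48.7 -92.5] [45.9 39.9] tilt 0.009
small [0.63141017 0.66093509] [0.20880785 0.33190949]
large [0.61815974 0.68103628] [-0.44006363 -0.23081933]
[0.52126877 0.06401422 0.17997651]
```

View pics/s7.png

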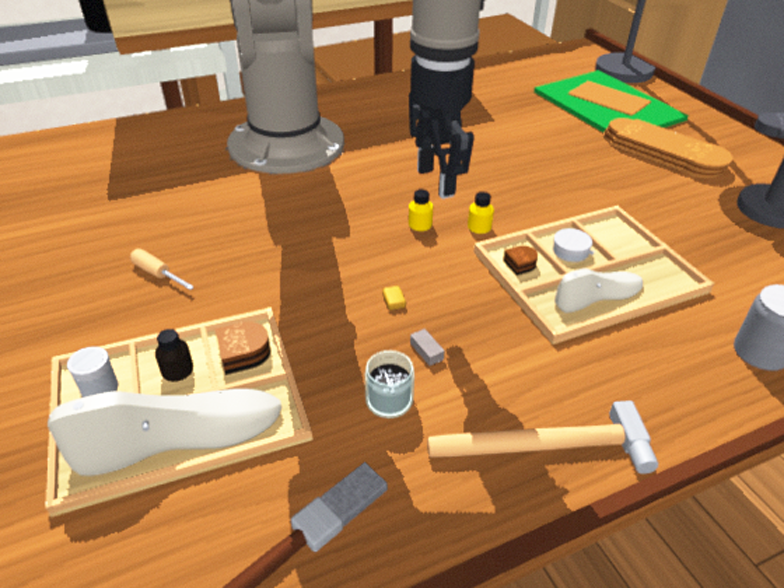

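View pics/t7.png

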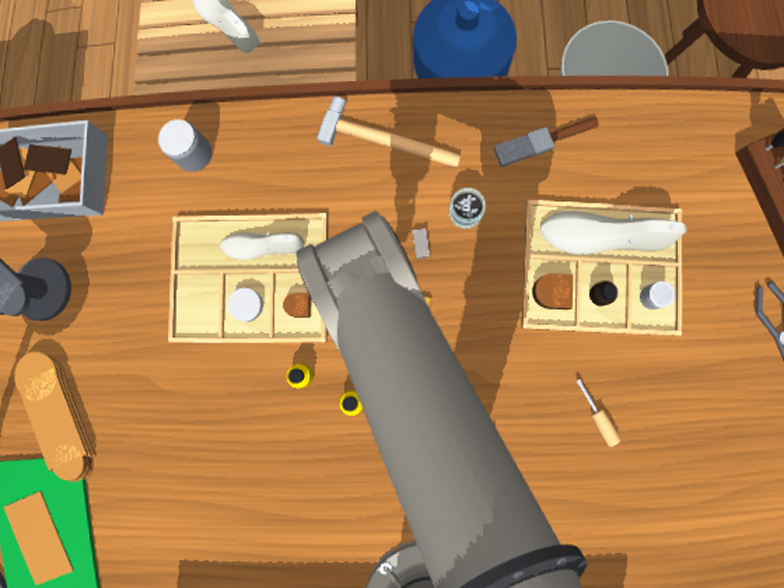

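All five things sit in their compartments with tops at floor plus object height. The ink bottle's 0.09 rad "tilt" is a fit to 105 noisy cap pixels that include edge points. Both pictures show it standing upright at (172,355) in the scene view and (602,293) in the top view. Both lasts are unmoved and the jar is upright. Handing in.

```bash
python3 -c "
from station import bot
print(bot.hand_in())"
```

```text
the job is handed in; nothing more can be done
None
```

Both kits are made up and the job is handed in, at about 34 s on the robot's clock; no verdict was reported.

- **Large last's tray:** the nail tin, ink bottle and large heel block are each in their own compartment.
- **Small last's tray:** the small heel block and the flat wax tin are each in their own compartment.

In the last camera check all five were within about 4 mm of their compartment centres. Their tops were at floor plus object height to within 0.6 mm. The lasts were unchanged within about 1.5 mm, the tack jar was upright, and the arm was clear.

One check did not agree cleanly. A plane fit to the ink bottle's small cap gave a 0.09 rad tilt, just under the 0.1 limit. I took it as edge noise, because its top height is right and both pictures show it upright, but I did not measure it again. The same fit gave 0.044 rad for the nail tin and under 0.02 rad for the other three.

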